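Vent the chip extractor and hold its sprung shutter half open

ROBOT

A 6-joint arm with a two-finger parallel gripper is mounted at the origin on a cart in front of the work surface, level with it; the furniture and walls round the work are solid. World frame = base frame: x ahead of the robot, y to its left, z up, the work surface at z = 0. Lengths are in mm, angles in rad, forces in N, time in s.
With the tool pointing down it reaches from about 400 to 925 mm from the base axis. Payload 12.5 kg.
Tool frame: the origin (TCP) lies at the centre of the arm's flange, where the gripper is bolted on; the fingertips stand 190 mm ahead of it and the grasp point (between the pads) lies env.grip_point_offset ahead of it (env.grip_point_offset is the distance from the TCP to the grasp point, in mm); z points along the fingers, x is the direction in which the jaws open and shut, and the axes are right-handed (so a half turn about z gives the same grasp; the last joint's range is limited). The gripper opens to 95 mm and grips with 3 to 60 N. Pads are 20 mm wide; open, the fingers measure 119 mm over their backs; the gripper's body (75 mm by 180 mm) begins 59 mm behind the grasp point.
Start: joints at [-1.401, 0.491, 1.559, -0, 1.092, -0.106], TCP at [170.218, -601.374, 404.761] pointing down, gripper open.
Joint ranges: [-3.1, 3.1], [-0.84, 2.19], [0.05, 2.79], [-1.13, 4.28], [0.06, 2.93], [-2.69, 2.69]. Speed limits (rad/s): [2.22, 2.22, 2.79, 3.14, 3.14, 3.14].

INTERFACE

Orientations are given as [roll, pitch, yaw] about the fixed x, y, z axes, in that order (R = Rz(yaw) Ry(pitch) Rx(roll)).
In Python, from cell import state, read_camera, camera_model, job_done, env gives the robot as it stands.
- The arm moves only by the tool arm_command, never from a script. Its argument "steps" is a list of rows, each a list of 6 numbers: the shift along the tool's x, y, z in cm, then the turn, a rotation vector about the tool's x, y, z in degrees. In form: [[dx, dy, dz, rx, ry, rz], ...]. A call has 1 to 12 rows; each row is the pose to reach, as a shift and turn from the pose commanded when the call began, along the tool's axes at that moment; what a row does not reach only later rows make up. A row lasts 1/12 s, in which the tool goes at most 41.7 mm and 7.16 degrees, less where a joint would pass 70% of its speed; a pose out of reach is approached as far as the arm can. A call with a gripper value outside its range is refused whole. "jaw" is the finger opening in cm, from 0 to 9.51, set as the call begins (left out, the last holds). The fingers move at their own pace and stop on an object; the grip force is fixed at half the most. Time passes only in rows, so rows that repeat a pose let the fingers close. It gives the time, the measured TCP pose, the force and the opening at its end, in the units of the state.
- state(): the state, without advancing time (a new reading comes with each control period).
- read_camera(name): name is "scene" or "top" or "wrist"; returns the picture (480x640x3 uint8, red, green, blue); there is no depth.
- camera_model(name): a dict with "K" (3x3 intrinsics, pixels), "xyz" and "rotation" of the camera in the world. Camera axes: x right, y up, looking along -z (the intrinsics and any distortion apply to the point x, -y, -z); pixel columns grow to the right and rows downward; lengths in mm; the calibration is good to about 2 mm. A picture is of the moment at which its call begins: read the wrist's pose just before it. camera_model takes no time and is no camera call; for the wrist camera it gives the pose at the moment of the call.
- job_done(): hands the job in, once; it reports no verdict.
The state is a dict: "t": time; "joints": joint angles; "qvel": joint speeds; "tau": joint torques, N m; "eef_pos": TCP position; "tcp_rot": TCP orientation; "ft_force": force on the tool from outside, world axes, zero at the start; "moment": the same for the moment, N m; "opening": opening from 0.0 (shut) to 1.0 (fully open).
Only numpy, scipy, OpenCV 4.12 (cv2) and the standard library are available. Lean on these libraries where they do the work, as an engineer would, in place of code of your own. Each camera call takes 0.05 s, during which the arm holds its last target. There are 200 camera calls.

TASK

Check the draw of the bench chip extractor at half intake: first unscrew its round bleed cap anticlockwise as far as it will turn, and only then slide the sprung intake shutter by its upright tab to half travel, beside the wide middle mark on its guide, and hold it there. Never let the shutter go wide open, and leave the tin, oil can, dish, cutter and bolts round the box where they stand. The program finishes while the gripper is still holding the shutter half open against its spring.

Things in the scene. Friction and masses are not known exactly. Their poses are not given: they have to be found in the camera images.
- extractor: the extractor: a grey sheet-metal box bolted to the bench, 110 (its x) x 300 (its y) x 75 mm tall; origin at the centre of its underside, z up. Its long side lies roughly across the robot's view. On top near its +y (left) end is the bleed cap; on the -y (right) half are two low guides (11 mm above the top) with the shutter between them
- cap_grip (a point): centre of the round black ribbed bleed cap, at half its height and on its vertical axis: 46 mm diameter, 26 mm tall, its top 115 mm and its underside 89 mm above the bench, on a 36 mm neck. Free all round, 95 mm from the box's centre along its +y. A captive cap: it turns but does not come off or rise
- cap (a joint): turn of the cap in rad: 0 screwed tight, grows anticlockwise seen from above, firm stop at 1.3 (fully unscrewed). Starts between 0 and 0.2; turning takes about 0.12 N m and it stays where it is left
- tab (a point): centre of the shutter's upright dark steel tab (the shutter plate is plain steel): 12 mm thick along the sliding direction (box y), 36 mm wide (box x), stands from 79 to 126 mm above the bench with this point at 105 mm (so 21 mm of tab above it; a flat foot 20 mm long round the tab reaches 85 mm). It moves with the shutter
- shutter (a joint): travel of the shutter in m along the box's -y (away from the cap): 0 shut, 0.060 wide open, half travel 0.030. A spring drives it shut: 4 N when shut, rising evenly to 10 N at half and 16 N wide open, plus 0.5 N friction; let go, it runs shut
- half_mark (a point): the wide (4 mm) middle one of three black marks on the front guide, 87 mm above the bench; at half travel the tab's centre is level with it along the box's y (the tab is 36 mm farther along the box's +x)
- ring_tin: bare aluminium open tin, 64 mm across, 32 tall, beyond the cap end of the box; origin at the centre of its underside; a bystander, leave it
- oil_can: copper oil can with a thin spout, 64 mm across, 125 tall, behind the cap end; origin at the centre of its underside; a bystander, leave it
- dish_1: shallow metal dish, 51 mm across, 16 tall, beyond the shutter end; origin at the centre of its underside; a bystander, leave it
- cutter_2: round steel cutter, 52 mm across, 16 tall, behind the dish; origin at the centre of its underside; a bystander, leave it
- hex_bolt_1: steel bolt standing on its head, 22 mm across, 52 tall, close behind the box; origin at the centre of its underside; a bystander, leave it
- hex_bolt_2: steel bolt standing on its head, 18 mm across, 46 tall, close behind the box; origin at the centre of its underside; a bystander, leave it

How it is judged:
By the outcome, as a careful person would: the job done as asked, in the order asked, and still so for the second after the job is handed in, while the arm keeps its last pose, push and grip.
It also fails if it takes over 48 s, if anything falls off the work surface, if the arm or the gripper's body presses on something with over 40 N, if the wrist force passes 120 N, or if a joint passes its speed limit or range.

## Working session

There is one attempt and no reset: what is moved stays moved. The work goes in short steps, Python scripts to look and compute and a tool call to move; the robot and the scene stay as the last step left them, time stands still between calls to the robot, and variables do not carry over. Pictures are saved under pics/ and viewed, about 8 in all and at most 12, crops included, and the job is handed in when it is done.

Besides the shell and the picture viewer there is one more tool, called after "Request:" as name([rows], argument=value, ...), one row to a line, values as JSON. arm_command: Moves the arm, as the interface text tells. Its arguments: {"type":"object","properties":{"steps":{"type":"array"},"jaw":{"type":"number"}},"required":["steps"]}

```bash
mkdir -p pics; ls; python3 - <<'E'
from cell import *
import cv2
s=state();print(s, env.grip_point_offset)
for n in("scene","top"):
    im=read_camera(n);cv2.imwrite(f"pics/{n}0.png",im[:,:,::-1]);m=camera_model(n);print(n,m)
E
```

```text
pics
{'t': 0.0, 'joints': array([-1.40057927e+00,  4.91559168e-01,  1.55948121e+00, -3.23265874e-05,
        1.09167728e+00, -1.05599222e-01]), 'qvel': array([ 2.91515446e-04, -2.37551375e-04, -1.91748894e-06,  1.84509604e-03,
        1.97000707e-03,  8.48107815e-04]), 'tau': array([ 1.79978735e-03, -6.12642860e+01, -2.58186615e+01,  6.93111517e-02,
        4.81942354e-02, -1.00521427e-04]), 'eef_pos': array([ 170.22081398, -601.33042612,  404.15092994]), 'tcp_rot': array([-3.14150258e+00,  1.12175815e-03, -1.29496508e+00]), 'ft_force': array([-0.14883485,  0.75354482,  0.42266885]), 'moment': array([ 0.06506058,  0.04966346, -0.03701446]), 'opening': 1.000834272017694} 171.3
scene {'K': array([[500.93745152,   0.        , 313.84929316],
       [  0.        , 500.93745152, 245.46597287],
       [  0.        ,   0.        ,   1.        ]]), 'xyz': array([ 13.63201613, 706.98980649, 780.05610335]), 'rotation': array([ 0.8883569 , -0.01630688, -2.36994969])}
top {'K': array([[459.22915368,   0.        , 318.71150658],
       [  0.        , 459.22915368, 239.17819339],
       [  0.        ,   0.        ,   1.        ]]), 'xyz': array([496.97932803, 100.83759705, 945.63371215]), 'rotation': array([ 0.12143415, -0.01228042, -1.55578808])}
```

View pics/top0.png

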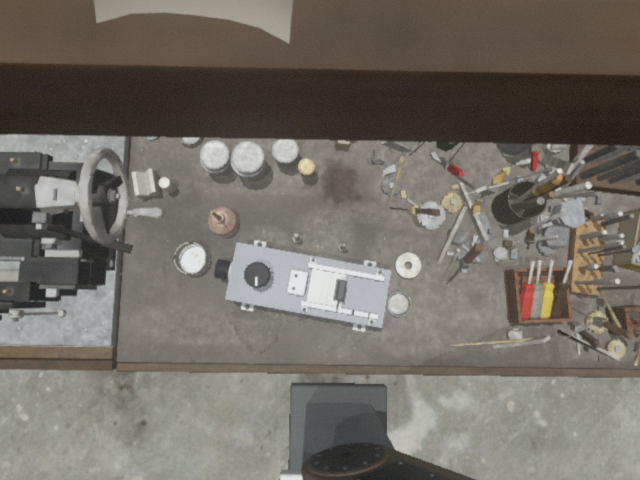

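View pics/scene0.png

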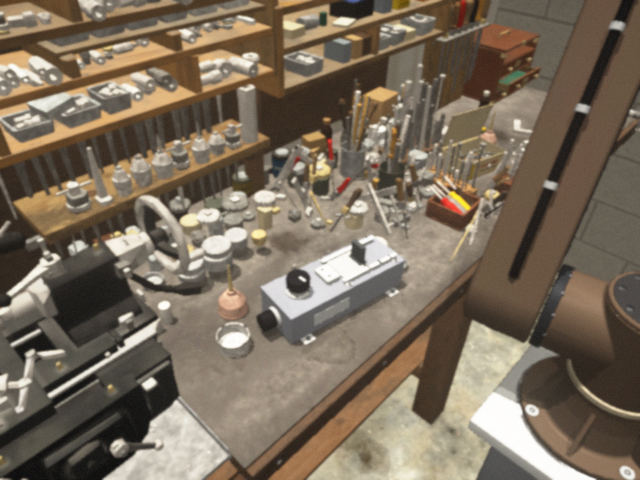

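The top view shows the box with its corners at about (237,243), (390,270), (384,327) and (227,300). The cap is at (257,275) and the tab at (341,290). In the scene view the cap is at (298,281) and the tab at (358,250).

```bash
cat > h.py <<'E'
import numpy as np,cv2
from scipy.spatial.transform import Rotation as Ro
from cell import *
def ray(m,p):
    K=m["K"];d=np.linalg.inv(K)@[p[0],p[1],1];d=d*[1,-1,-1]
    return Ro.from_euler("xyz",m["rotation"]).as_matrix()@d
def cast(m,p,z):
    d=ray(m,p);o=m["xyz"];return (o+d*(z-o[2])/d[2]).round(1)
def proj(m,P):
    v=Ro.from_euler("xyz",m["rotation"]).as_matrix().T@(np.array(P)-m["xyz"]);v=v*[1,-1,-1];q=m["K"]@v;return (q[:2]/q[2]).round(1)
E
python3 - <<'E'
from h import *
m=camera_model("top")
c=[cast(m,p,75) for p in [(237,243),(390,270),(384,327),(227,300)]];print(c,np.mean(c,0))
im=cv2.imread("pics/top0.png");g=im.max(2)
def dark(x0,y0,x1,y1,t=70):
    k=(g[y0:y1,x0:x1]<t).astype(np.uint8);n,l,s,ce=cv2.connectedComponentsWithStats(k)
    i=1+s[1:,4].argmax();return ce[i]+[x0,y0],s[i]
a=dark(238,256,280,295);print(a,cast(m,a[0],112))
b=dark(325,275,352,310);print(b,cast(m,b[0],110))
cv2.imwrite("pics/c1.png",cv2.resize(im[225:345,210:420],None,fx=3.8,fy=3.8,interpolation=2))
E
```

```text
[array([593.5, 247.2,  75. ]), array([546.7, -44.5,  75. ]), array([440. , -32.8,  75. ]), array([485.7, 262. ,  75. ])] [516.475 107.975  75.   ]Traceback (most recent call last):
  File "<stdin>", line 8, in <module>
  File "<stdin>", line 7, in dark
ValueError: attempt to get argmax of an empty sequence
```

```bash
python3 - <<'E'
from h import *
m=camera_model("top")
im=cv2.imread("pics/top0.png");g=im.max(2)
def dark(x0,y0,x1,y1):
    r=g[y0:y1,x0:x1];print(r.min(),r.max())
    t=int(r.min())+35
    k=(r<t).astype(np.uint8);n,l,s,ce=cv2.connectedComponentsWithStats(k)
    i=1+s[1:,4].argmax();return ce[i]+[x0,y0],s[i]
a=dark(240,256,280,295);print(a,cast(m,a[0],112))
b=dark(328,275,350,304);print(b,cast(m,b[0],115))
cv2.imwrite("pics/c1.png",cv2.resize(im[225:345,210:420],None,fx=3.8,fy=3.8,interpolation=2))
E
```

```text
76 226
(array([257.4373673 , 273.97239915]), array([  5,   6,  26,  26, 471], dtype=int32)) [533.6 202.  112. ]
94 229
(array([340.44270833, 290.41145833]), array([  7,   5,  12,  23, 192], dtype=int32)) [506.3  51.7 115. ]
```

View pics/c1.png

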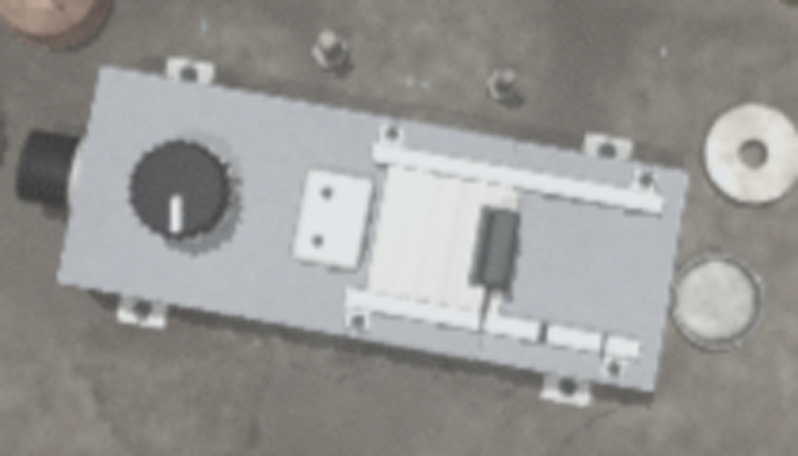

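The crop shows the cap pointing down at (180,190) and the tab at (495,248). The guide marks are at (487,315), (542,332, the wide one) and (607,345). Next I'll move above the cap.

```bash
cat >> h.py <<'E'
def row(x,y,z,yawdeg):
    "row (cm,deg) from the present pose to TCP x,y,z with tool down at yaw"
    s=state();R=Ro.from_euler("xyz",s["tcp_rot"]);T=Ro.from_euler("xyz",[180,0,yawdeg],degrees=True)
    return np.r_[R.inv().apply(np.array([x,y,z])-s["eef_pos"])/10,np.degrees((R.inv()*T).as_rotvec())].round(2).tolist()
E
python3 -c "
from h import *
print(row(500,-150,400,-50));print(row(532.5,202,400,-18))"
```

```text
[-34.45, -44.02, 0.46, -0.02, 0.06, -24.2]
[-67.43, -56.74, 0.49, -0.03, 0.05, -56.2]
```

Request:
arm_command([
  [-34.5, -44, 0.5, 0, 0, -24],
  [-34.5, -44, 0.5, 0, 0, -24],
  [-34.5, -44, 0.5, 0, 0, -24],
  [-34.5, -44, 0.5, 0, 0, -24],
  [-34.5, -44, 0.5, 0, 0, -24],
  [-34.5, -44, 0.5, 0, 0, -24],
  [-34.5, -44, 0.5, 0, 0, -24],
  [-34.5, -44, 0.5, 0, 0, -24],
  [-34.5, -44, 0.5, 0, 0, -24],
  [-34.5, -44, 0.5, 0, 0, -24],
  [-34.5, -44, 0.5, 0, 0, -24],
  [-34.5, -44, 0.5, 0, 0, -24],
])

```text
t: 1.1
eef_pos: [465.6, -195.5, 400.2]
tcp_rot: [3.141, 0.0, -0.876]
ft_force: [0.0, -0.4, -0.6]
opening: 0.997
```

```bash
python3 -c "
from h import *
s=state();print(s['t'],s['eef_pos'],s['tcp_rot']);print(row(532.5,202,400,-18))"
```

```text
1.1 [ 465.56780583 -195.45457434  400.21081357] [ 3.14147810e+00  2.43139112e-05 -8.76186884e-01]
[-26.25, -30.58, 0.02, 0.01, 0.0, -32.2]
```

Request:
arm_command([
  [-26.2, -30.6, 0, 0, 0, -32],
  [-26.2, -30.6, 0, 0, 0, -32],
  [-26.2, -30.6, 0, 0, 0, -32],
  [-26.2, -30.6, 0, 0, 0, -32],
  [-26.2, -30.6, 0, 0, 0, -32],
  [-26.2, -30.6, 0, 0, 0, -32],
  [-26.2, -30.6, 0, 0, 0, -32],
  [-26.2, -30.6, 0, 0, 0, -32],
  [-26.2, -30.6, 0, 0, 0, -32],
  [-26.2, -30.6, 0, 0, 0, -32],
  [-26.2, -30.6, 0, 0, 0, -32],
  [-26.2, -30.6, 0, 0, 0, -32],
])

```text
t: 2.1
eef_pos: [532.0, 201.1, 399.6]
tcp_rot: [3.141, 0.001, -0.315]
ft_force: [-0.2, -0.0, 0.1]
opening: 1.003
```

```bash
python3 - <<'E'
from h import *
m=camera_model("wrist");im=read_camera("wrist")[:,:,::-1];cv2.imwrite("pics/w1.png",im)
s=state();print(s['t'],s['eef_pos'],s['tcp_rot'],m)
for P in [(532.5,202,115),(506,52,126)]: print(proj(m,P))
E
```

```text
2.15 [531.95852986 200.00696069 399.74482042] [ 3.14078362e+00  7.68970076e-04 -3.16369930e-01] {'K': array([[409.79992768,   0.        , 324.49256678],
       [  0.        , 409.79992768, 233.84663049],
       [  0.        ,   0.        ,   1.        ]]), 'xyz': array([554.75565034, 270.28455121, 380.81800738]), 'rotation': array([-0.26373493,  0.00092579, -0.31427754])}
[324.8 233.9]
[353.3 434.1]
```

View pics/w1.png

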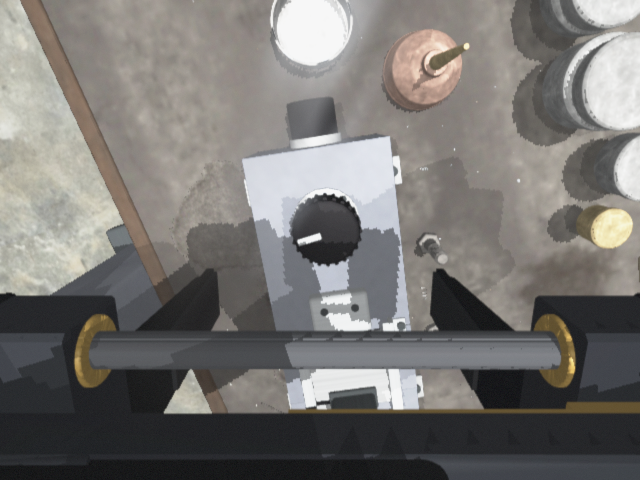

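The wrist view shows the cap at about (326,229), 70 px across. That is close to the predicted (325,234). The fingers straddle it.

```bash
python3 - <<'E'
from h import *
m=camera_model("wrist");im=cv2.imread("pics/w1.png")
k=(im[170:285,270:385].max(2)<60).astype(np.uint8);n,l,s,ce=cv2.connectedComponentsWithStats(k);i=1+s[1:,4].argmax()
h=cv2.convexHull(np.argwhere(l==i)[:,::-1].astype(np.int32)+[270,170]);c,r=cv2.minEnclosingCircle(h.astype(np.float32));print(s[i],c,r,cast(m,c,112),cast(m,(326,229),115))
m2=camera_model("scene");print(proj(m2,(533,203,115)),proj(m2,(506,52,126)))
E
python3 -c "
from h import *
print(row(533,203,274,-18))"
```

```text
[  23   24   68   71 1377] (325.9222106933594, 229.2244415283203) 36.012733459472656 [534. 203. 112.] [534.3 203.8 115. ]
[297.7 275.9] [358.5 243.6]
[0.02, -0.33, 12.57, 0.05, 0.04, -0.13]
```

Request:
arm_command([
  [0, -0.3, 4, 0, 0, 0],
  [0, -0.3, 7, 0, 0, 0],
  [0, -0.3, 10, 0, 0, 0],
  [0, -0.3, 11.5, 0, 0, 0],
  [0, -0.3, 12.5, 0, 0, 0],
  [0, -0.3, 12.5, 0, 0, 0],
  [0, -0.3, 12.5, 0, 0, 0],
])

```text
t: 2.73
eef_pos: [533.4, 201.9, 275.7]
tcp_rot: [3.141, -0.0, -0.319]
ft_force: [0.2, -0.2, 1.0]
opening: 1.0
```

Request:
arm_command([
  [0, 0, 0, 0, 0, 0],
  [0, 0, 0, 0, 0, 0],
  [0, 0, 0, 0, 0, 0],
  [0, 0, 0, 0, 0, 0],
  [0, 0, 0, 0, 0, 0],
  [0, 0, 0, 0, 0, 0],
  [0, 0, 0, 0, 0, 0],
  [0, 0, 0, 0, 0, 0],
  [0, 0, 0, 0, 0, 0],
], jaw=0)

```text
t: 3.48
eef_pos: [533.2, 202.6, 275.3]
tcp_rot: [-3.142, -0.0, -0.318]
ft_force: [1.4, -0.2, 1.4]
opening: 0.484
```

Gripped at 46 mm. I'll turn it 84° anticlockwise, which is a negative turn about the tool's z.

Request:
arm_command([
  [0, 0, 0, 0, 0, -5],
  [0, 0, 0, 0, 0, -10],
  [0, 0, 0, 0, 0, -15],
  [0, 0, 0, 0, 0, -20],
  [0, 0, 0, 0, 0, -25],
  [0, 0, 0, 0, 0, -30],
  [0, 0, 0, 0, 0, -35],
  [0, 0, 0, 0, 0, -40],
  [0, 0, 0, 0, 0, -45],
  [0, 0, 0, 0, 0, -50],
  [0, 0, 0, 0, 0, -55],
  [0, 0, 0, 0, 0, -60],
])

```text
t: 4.48
eef_pos: [533.3, 202.6, 275.2]
tcp_rot: [3.141, -0.0, 0.734]
ft_force: [1.9, -0.3, -0.9]
opening: 0.479
```

Request:
arm_command([
  [0, 0, 0, 0, 0, -4],
  [0, 0, 0, 0, 0, -8],
  [0, 0, 0, 0, 0, -12],
  [0, 0, 0, 0, 0, -16],
  [0, 0, 0, 0, 0, -20],
  [0, 0, 0, 0, 0, -24],
  [0, 0, 0, 0, 0, -24],
  [0, 0, 0, 0, 0, -24],
])

```text
t: 5.15
eef_pos: [533.1, 202.7, 275.1]
tcp_rot: [-3.141, -0.0, 1.146]
ft_force: [0.8, 2.4, -2.6]
opening: 0.48
```

```bash
python3 - <<'E'
from h import *
s=state();print(s['tcp_rot'],s['moment'],s['ft_force'],s['joints'],s['opening'])
cv2.imwrite("pics/w2.png",read_camera("wrist")[:,:,::-1])
E
```

```text
[-3.14135937e+00 -1.59333932e-04  1.14588992e+00] [ 0.4694894  -0.28390005 -0.38353096] [ 0.82690387  2.39765507 -2.59722439] [ 2.47517532e-01  5.76898973e-01  1.82115723e+00  3.98781908e-04
  7.43619746e-01 -8.98665931e-01] 0.4795354805961801
```

View pics/w2.png

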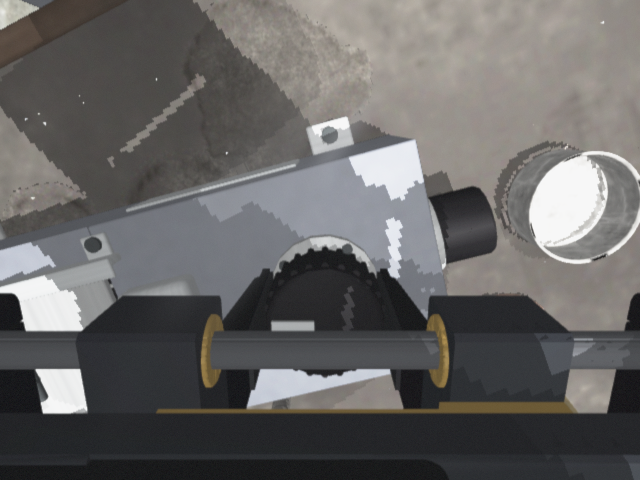

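The pointer has swung relative to the jaws: its slope has gone from about 20° below horizontal to 0°. With a resisting moment of 0.38 N m, that points to the stop. I'll turn 12° more to confirm.

Request:
arm_command([
  [0, 0, 0, 0, 0, -4],
  [0, 0, 0, 0, 0, -8],
  [0, 0, 0, 0, 0, -12],
  [0, 0, 0, 0, 0, -12],
])

```text
t: 5.53
eef_pos: [533.0, 202.7, 275.0]
tcp_rot: [-3.141, -0.0, 1.359]
ft_force: [0.3, 2.9, -2.9]
opening: 0.483
```

```bash
python3 - <<'E'
from h import *
s=state();print(s['tcp_rot'],s['moment'],s['ft_force'])
im=read_camera("wrist")[:,:,::-1]; old=cv2.imread("pics/w2.png")
cv2.imwrite("pics/w3.png",np.hstack([cv2.resize(x[230:400,240:420],None,fx=2.2,fy=2.2) for x in(old,im)]))
E
```

```text
[-3.14118717e+00 -4.43057785e-05  1.35870802e+00] [ 0.56587377 -0.22528732 -0.38049758] [ 0.28519214  2.90331377 -2.93548121]
```

View pics/w3.png

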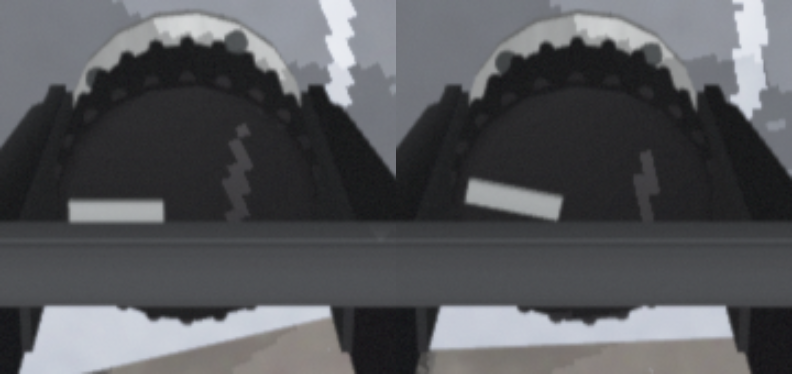

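The pointer slipped a further 12° against the jaws at constant moment, so the cap is on its stop. I'll open a little, lift and go over the tab.

Request:
arm_command([
  [0, 0, 0, 0, 0, -12],
  [0, 0, 0, 0, 0, -12],
  [0, 0, 0, 0, 0, -12],
  [0, 0, 0, 0, 0, -12],
  [0, 0, -2, 0, 0, -12],
  [0, 0, -5, 0, 0, -12],
  [0, 0, -8, 0, 0, -12],
  [0, 0, -8, 0, 0, -12],
], jaw=5.8)

```text
t: 6.25
eef_pos: [533.6, 202.8, 360.3]
tcp_rot: [3.134, -0.002, 1.563]
ft_force: [0.1, 0.5, 0.0]
opening: 0.614
```

```bash
python3 -c "
from h import *
s=state();print(s['eef_pos'],s['tcp_rot'],s['opening']);print(row(506,52,355,81))"
```

```text
[533.63295047 202.78023758 360.34688069] [ 3.13428543e+00 -1.53601505e-03  1.56302737e+00] 0.6136972592763319
[-15.1, -2.65, 0.49, 0.41, -0.12, 8.55]
```

(The repeated −12 turned the tool a further 12° anticlockwise, which is harmless against the stop.)

Request:
arm_command([
  [-4, -0.7, 0.1, 0, 0, 3],
  [-8, -1.4, 0.2, 0, 0, 6],
  [-12, -2.1, 0.4, 0, 0, 8.5],
  [-15, -2.6, 0.5, 0, 0, 8.5],
  [-15, -2.6, 0.5, 0, 0, 8.5],
  [-15, -2.6, 0.5, 0, 0, 8.5],
  [-15, -2.6, 0.5, 0, 0, 8.5],
])

```text
t: 6.83
eef_pos: [506.7, 52.9, 350.3]
tcp_rot: [3.141, 0.0, 1.416]
ft_force: [0.4, 0.1, 0.1]
opening: 0.611
```

```bash
python3 - <<'E'
from h import *
m=camera_model("wrist");im=read_camera("wrist")[:,:,::-1];cv2.imwrite("pics/w4.png",im)
s=state();print(s['t'],s['eef_pos'],s['tcp_rot'],s['opening'],m)
print(proj(m,(506,52,126)),proj(m,(533.5,203,115)))
E
```

```text
6.8833 [506.73554543  53.32696685 350.21634204] [3.14138441e+00 3.33787154e-05 1.41783106e+00] 0.611008269441343 {'K': array([[409.79992768,   0.        , 324.49256678],
       [  0.        , 409.79992768, 233.84663049],
       [  0.        ,   0.        ,   1.        ]]), 'xyz': array([434.61671905,  63.77245101, 331.47195197]), 'rotation': array([-2.63454289e-01, -2.41010572e-04,  1.41695062e+00])}
[323.1 264.7] [597.8 264.9]
```

View pics/w4.png

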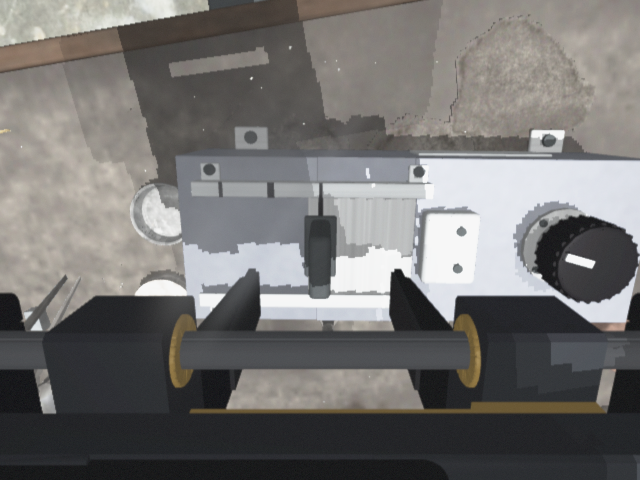

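The view shows the tab top centred near (320,258) and square to the jaws. The wide mark is at (270,190), and the first mark is in line with the tab at (321,188), so the shutter is shut.

```bash
python3 - <<'E'
from h import *
m=camera_model("wrist");im=cv2.imread("pics/w4.png")
k=(im[208:305,298:342].max(2)<75).astype(np.uint8);n,l,s,ce=cv2.connectedComponentsWithStats(k);i=1+s[1:,4].argmax();print(s[i]+[298,208,0,0,0],ce[i]+[298,208])
T=cast(m,(320,262),126);r=im[184:196,240:300].astype(int).max(2).mean(0);j=np.arange(240,300);w=np.clip(r.max()*.7-r,0,None);c=(w*j).sum()/w.sum();M=cast(m,(c,190),87);print(c,T,M)
u=np.array([np.sin(np.radians(9)),np.cos(np.radians(9)),0]);print((M-T)@u)
print(row(T[0],T[1],279,81))
E
```

```text
[ 305  208   31   78 1829] [319.77200656 247.3570257 ]
270.24325224925025 [504.3  51.1 126. ] [467.9  26.1  87. ]
-30.38642304234285
[-0.26, -0.21, 7.12, 0.01, 0.0, 0.24]
```

Request:
arm_command([
  [-0.2, -0.2, 3, 0, 0, 0],
  [-0.2, -0.2, 5.5, 0, 0, 0],
  [-0.2, -0.2, 7, 0, 0, 0],
  [-0.2, -0.2, 7.1, 0, 0, 0],
  [-0.2, -0.2, 7.1, 0, 0, 0],
  [-0.2, -0.2, 7.1, 0, 0, 0],
])

```text
t: 7.38
eef_pos: [504.6, 51.7, 279.9]
tcp_rot: [3.141, -0.0, 1.42]
ft_force: [0.1, -0.6, 0.7]
opening: 0.609
```

Request:
arm_command([
  [0, 0, 0, 0, 0, 0],
  [0, 0, 0, 0, 0, 0],
  [0, 0, 0, 0, 0, 0],
  [0, 0, 0, 0, 0, 0],
  [0, 0, 0, 0, 0, 0],
  [0, 0, 0, 0, 0, 0],
  [0, 0, 0, 0, 0, 0],
  [0, 0, 0, 0, 0, 0],
  [0, 0, 0, 0, 0, 0],
], jaw=0)

```text
t: 8.13
eef_pos: [504.3, 50.6, 279.3]
tcp_rot: [-3.141, 0.001, 1.418]
ft_force: [-1.5, -5.6, 0.9]
opening: 0.123
```

```bash
python3 -c "
from h import *
s=state();print(s['eef_pos'],s['tcp_rot'],s['opening']*95,s['ft_force'])"
```

```text
[504.28039012  50.60985227 279.2617889 ] [-3.14140938e+00  6.63766505e-04  1.41842391e+00] 11.661150091416523 [-1.5203819  -5.63309037  0.85165942]
```

Request:
arm_command([
  [-0.5, 0, 0, 0, 0, 0],
  [-1, 0, 0, 0, 0, 0],
  [-1.5, 0, 0, 0, 0, 0],
  [-2, 0, 0, 0, 0, 0],
  [-2.5, 0, 0, 0, 0, 0],
  [-2.8, 0, 0, 0, 0, 0],
  [-3, 0, 0, 0, 0, 0],
  [-3, 0, 0, 0, 0, 0],
  [-3, 0, 0, 0, 0, 0],
  [-3, 0, 0, 0, 0, 0],
])

```text
t: 8.97
eef_pos: [499.6, 21.7, 279.3]
tcp_rot: [-3.141, -0.001, 1.418]
ft_force: [-0.5, 10.1, 1.7]
opening: 0.13
```

```bash
python3 - <<'E'
from h import *
m=camera_model("wrist");im=read_camera("wrist")[:,:,::-1];cv2.imwrite("pics/w5.png",im);cv2.imwrite("pics/t5.png",read_camera("top")[:,:,::-1])
s=state();print(s['t'],s['eef_pos'],s['tcp_rot'],s['opening']*95,s['ft_force'])
u=np.array([np.sin(np.radians(9)),np.cos(np.radians(9)),0]);print((s['eef_pos']-[504.3,50.9,0])@u)
E
```

```text
9.0667 [499.54985479  21.74279919 279.25155114] [-3.14101950e+00 -1.20271357e-03  1.41801636e+00] 12.324984517960491 [-0.66207799  9.387777    2.43132832]
-29.541313706279457
```

View pics/w5.png

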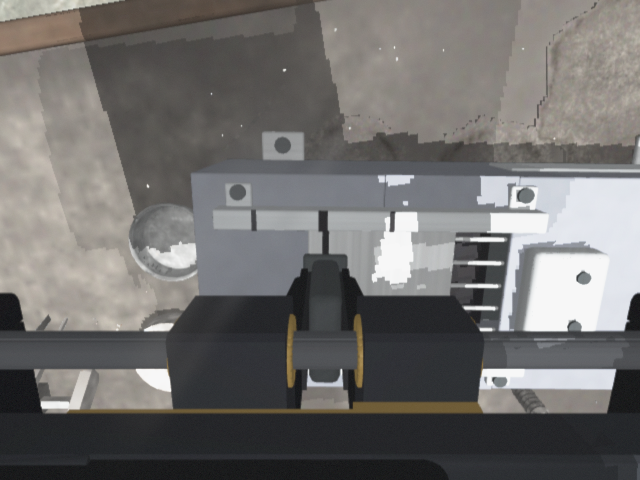

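The tab's index line at (325,243) points at the wide mark at (323,220), and the thin marks are at 253 and 392. I'll check the offset in numbers.

```bash
python3 - <<'E'
from h import *
m=camera_model("wrist");im=cv2.imread("pics/w5.png").max(2).astype(int)
def cc(y0,y1,x0,x1):
    r=im[y0:y1,x0:x1].mean(0);w=np.clip(np.median(r)*.8-r,0,None);return (w*np.arange(x0,x1)).sum()/w.sum()
M=cc(213,228,310,337);L=cc(236,250,316,334);F=cc(262,285,300,350)
u=np.array([np.sin(np.radians(9)),np.cos(np.radians(9)),0])
s=state();a=cast(m,(M,220),87)
print(M,L,a, (cast(m,(L,243),80)-a)@u,(s['eef_pos']-a)@u)
E
```

```text
322.67084329404 325.0988983475213 [467.3  25.9  87. ] 1.1652801405267785 0.9389700150875305
```

All three readings put it 0.5–1.1 mm short, so I'll move 0.7 mm further.

Request:
arm_command([
  [-0.07, 0, 0, 0, 0, 0],
  [-0.07, 0, 0, 0, 0, 0],
  [-0.07, 0, 0, 0, 0, 0],
  [-0.07, 0, 0, 0, 0, 0],
  [-0.07, 0, 0, 0, 0, 0],
  [-0.07, 0, 0, 0, 0, 0],
])

```text
t: 9.57
eef_pos: [499.5, 21.1, 279.3]
tcp_rot: [-3.141, -0.001, 1.418]
ft_force: [-0.1, 9.4, 2.1]
opening: 0.127
```

```bash
python3 - <<'E'
from h import *
m=camera_model("wrist");I=read_camera("wrist")[:,:,::-1];im=I.max(2).astype(int)
def cc(y0,y1,x0,x1):
    r=im[y0:y1,x0:x1].mean(0);w=np.clip(np.median(r)*.8-r,0,None);return (w*np.arange(x0,x1)).sum()/w.sum()
M=cc(213,228,310,337);L=cc(236,250,316,334)
u=np.array([np.sin(np.radians(9)),np.cos(np.radians(9)),0])
s=state();a=cast(m,(M,220),87)
print(M,L,(cast(m,(L,243),80)-a)@u,(s['eef_pos']-a)@u,s['ft_force'],s['opening']*95)
t=read_camera("top")[:,:,::-1];o=cv2.imread("pics/top0.png")
cv2.imwrite("pics/f.png",np.hstack([cv2.resize(x[190:340,165:425],None,fx=1.53,fy=1.53) for x in(o,t)]))
E
```

```text
324.05802448431996 325.09593459763084 0.5570236896656642 0.36368047429355493 [-0.31148841  8.86525349  1.86357147] 11.86398365963861
```

View pics/f.png

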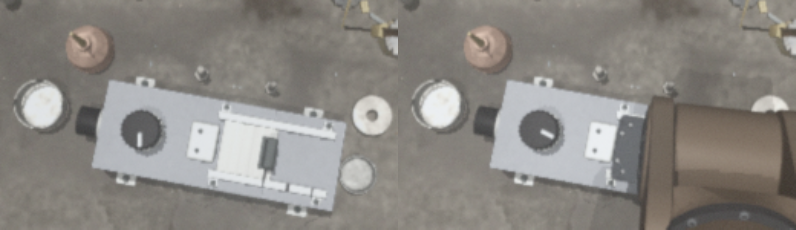

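The before and after views show the tin, can and bolts unmoved, and the pointer turned about 65–70° anticlockwise. The tab is within about 0.5 mm of the mark, so I'll hand in.

```bash
python3 -c "
from cell import *
print(job_done())"
```

```text
the job is handed in; nothing more can be done
None
```

I unscrewed the bleed cap to its stop, then slid the shutter to half travel. The job was handed in at about 9.7 s with the gripper still holding the shutter there.

- **Cap:** the gripper turned 84° anticlockwise. On a further 12° the pointer slipped by the same angle in the jaws at a steady 0.38 N m, so the cap was at its stop. It also got an accidental third turn of up to 12° while the jaws opened, in the same direction and so against the stop. The final top view shows the pointer about 65–70° round from its start. I judged this by eye, and it fits a stop at 1.3 rad (74°) with a starting turn of up to 0.2 rad.
- **Shutter:** it was gripped by its tab and moved 30 mm, then 0.7 mm more because all three readings were 0.5–1.1 mm short. The last camera check puts it 0.4–0.6 mm short of the wide mark, and it never went far past half.
- **Spring force:** this read about 9 N in the last check, against about 10 N expected, which agrees only roughly.
- **Bystanders:** the top view shows the tin, oil can and both bolts where they started. The arm hid the dish and part of the cutter in that view, so I did not check their final positions. I noticed no contact with either.

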